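Ready the bobbin winder: fill the spool row, fit the D-shaft knob and hold it pressed

ROBOT

A 6-joint arm with a two-finger parallel gripper is mounted at the origin on the work surface. World frame = base frame: x ahead of the robot, y to its left, z up, the work surface at z = 0. Lengths are in mm, angles in rad, forces in N, time in s.
With the tool pointing down it reaches from about 425 to 1125 mm from the base axis. Payload 14.9 kg.
Tool frame: the origin (TCP) lies midway between the tips of the shut fingers; the grasp point (between the pads) lies grasp_offset behind it (grasp_offset is the distance from the TCP to the grasp point, in mm); z points along the fingers, y is the line along which they close (so a half turn about z gives the same grasp; the last joint's range is limited). The gripper opens to 91 mm and grips with 3 to 60 N. Pads are 32 mm wide; open, the fingers measure 118 mm over their backs; the gripper's body (76 mm by 178 mm) begins 60 mm behind the grasp point.
Start: joints at [-1.139, 0.379, 1.734, -0, 1.028, -0.033], TCP at [313.769, -625.753, 213.932] pointing down, gripper open.
Joint ranges: [-2.77, 2.77], [-0.74, 2.19], [0, 2.66], [-1.06, 4.2], [0.31, 2.87], [-3.08, 3.08]. Speed limits (rad/s): [1.89, 1.89, 2.39, 3.14, 3.14, 3.14].

INTERFACE

Orientations are given as a 3x3 rotation matrix whose columns are the frame's x, y, z axes.
In Python, from rig import * gives the robot as it stands.
- The arm moves only by the tool play_rows, never from a script. Its argument "rows" is one flat list of numbers, 7 for each row, row after row: the shift along the tool's x, y, z scaled (see below), then the turn, a rotation vector about the tool's x, y, z scaled (see below), then the gripper command: -1 is fully open, 1 is shut, values between are in proportion. A call has 1 to 20 rows; each row shifts and turns the commanded pose from where the row before left it, along the tool's axes as they then stand; what a row does not reach is not made up. The controller multiplies each number of a shift by 600 mm and each number of a turn by 6 degrees. A row lasts 1/10 s, in which the tool goes at most 50 mm and 8.59 degrees, less where a joint would pass 70% of its speed; a pose out of reach is approached as far as the arm can. A call with a number of a shift or a turn outside -1 to 1 is refused whole. A call with a gripper value outside its range is refused whole. The fingers move at their own pace and stop on an object; "newtons" is the grip in N (left out, the last holds). Time passes only in rows, so rows that do not move let the fingers close. It gives the time, the measured TCP pose, the force, the opening and the grip force at its end, in the units of the state.
- observe(): the state, without advancing time (a new reading comes with each control period).
- read_camera(name): name is "scene" or "side" or "wrist"; returns the picture (384x512x3 uint8, red, green, blue); there is no depth.
- camera_model(name): a dict with "mtx" (3x3 intrinsics, pixels), "distortion" ([k1, k2, p1, p2, k3] as OpenCV has them; the pictures are not rectified), "rvec" (rotation vector, rad) and "tvec" (3), from world to camera coordinates, as OpenCV has them; the wrist camera has in their place "hand_eye" (4x4, takes a point from camera to tool coordinates, whose origin is the TCP and whose axes are the flange's). Camera axes: x right, y down, z forward; pixel columns grow to the right and rows downward; lengths in mm; the calibration is good to about 2 mm. A picture is of the moment at which its call begins: read the wrist's pose just before it. camera_model takes no time and is no camera call.
- job_done(): hands the job in; it is judged then, once.
The state is a dict: "t": time; "joint_positions": joint angles; "joint_velocities": joint speeds; "joint_torque": joint torques, N m; "ee_pos": TCP position; "tcp_rot": TCP orientation; "force": force on the tool from outside, world axes, zero at the start; "wrist_torque": the same for the moment, N m; "width": opening from 0.0 (shut) to 1.0 (fully open); "finger_force": force on a finger pad.
Only numpy, scipy, OpenCV 4.12 (cv2) and the standard library are available. Lean on these libraries where they do the work, as an engineer would, in place of code of your own. Each camera call takes 0.05 s, during which the arm holds its last target. There are 200 camera calls.

TASK

Get the bobbin winder going: first stand the orange thread spool upright on the cork disc, the empty place in the row on the winder's ledge, and let go of it. Then take the loose black knob, turn it so that its D-hole matches the winder's D-shaft, push it fully home and press it down, which presses in the sprung shaft under it, to the stop. Finish while still holding the knob pressed down; leave the other two spools standing in their row and the other things on the table where they are.

Things in the scene. Friction and masses are not known exactly. Their poses are not given: they have to be found in the camera images.
- winder: bobbin winder fixed to the table, origin on the table. Cream housing 160 (x) by 150 (y), 70 mm high, centred at (0, 85) mm; D-shaft on its top at (-25, 85); two posts up to 30 mm high on it, 90 mm from the shaft. Beside it a grey spool ledge 100 (x) by 190 (y), top 30 mm above the table, centred at (-30, -85). Its three places, 55 mm apart, are at x = -30, y = -145, -90 and -35 mm
- disc: cork disc 48 mm across and 2 mm thick, fixed on the ledge in the empty one of its three places (which one varies). Origin at the centre of its underside, so its top is 2 mm above the origin, 32 mm above the table
- spool_orange: orange thread spool with white rims, upright cylinder 42 mm across, 60 mm high, 60 to 110 g, standing loose on the table to one side of the winder, left or right (the knob lies on the other side). Origin at the centre of its underside, z up
- spool_teal: teal spool of the same size, standing loose in one of the three places of the ledge. Origin at the centre of its underside
- spool_lilac: lilac spool of the same size, standing loose in another place of the ledge. Origin at the centre of its underside
- knob: loose black knob, 40 g, lying hole-down. Round skirt 44 mm across, 18 mm high; on it a bar grip 42 mm long (x), 14 mm wide (y), 24 mm high, so its top is 42 mm above the underside. An orange stripe marks the bar's +x end. Origin at the centre of the underside, where the hole opens: 14 mm deep, 14 mm across, its flat 3.5 mm from the axis on the +x (orange stripe) side
- knob_seat (a point): the end (roof) of the knob's hole, on its axis, 14 mm above the knob's origin; axes as the knob's. Fully home, it rests on the shaft tip
- shaft_tip (a point): centre of the end of the upright steel D-shaft; axes turn with the shaft. Shaft 12 mm across, its flat 2.5 mm from the axis on the +x side, as a white line on the black collar (34 mm across) at its foot shows. The knob fits only with its x along the shaft's x (within 10 degrees). Tip 93 mm above the table, 16 mm above the collar, chamfered. Stiff to turn (0.3 N m); yaw within 0.75 rad of world x
- press (a joint): how far the sprung shaft is pushed down into the housing: 0 is out, 0.005 m is the stop. It starts to move at about 4 N and needs 8 N at the stop, and springs back when let go
- scissors: bystander: scissors with gold handles and steel blades, about 210 mm long, lying on the table; origin near the pivot
- button_jar: bystander: glass jar of buttons with a plum lid, 70 mm across, 82 mm high; origin at the centre of its underside
- tape_case: bystander: round pink tape-measure case, 56 mm across, 20 mm high; origin at the centre of its underside
- button_brown: bystander: brown button, 38 mm across, 6 mm thick; origin at the centre of its underside
- button_black: bystander: black button, 32 mm across, 6 mm thick; origin at the centre of its underside
There are look-alikes about, which are no part of the job. What is shaped like the spool_teal but green or yellow is not meant. There is more than one size of the knob; the job needs the smaller.

How it is judged (in metres and radians):
On the way, in this order (a step that is already met when the one before it is completed fails the run):
1. the orange spool stands on the cork disc, released (horizontal distance between spool_orange and disc below 0.012 m and z of spool_orange in the frame of disc between -0.001 and 0.006 m and angle between spool_orange's own z axis and vertical below 0.1 rad and contact force between the fingers and spool_orange below 0.1 N and linear speed of spool_orange below 0.02 m/s), for 0.2 s.
2. the knob is fully home on the D-shaft (horizontal distance between knob_seat and shaft_tip below 0.003 m and z of knob_seat in the frame of shaft_tip between -0.0025 and 0.003 m and angle between the x axis of knob and the x axis of shaft_tip, either way round below 0.25 rad and angle between the z axis of knob and the z axis of shaft_tip, either way round below 0.1 rad), for 0.1 s.
At the end, for the whole second after the job is handed in: Orange spool upright on the disc within 12 mm of its centre, released; teal and lilac upright within 15 mm of their start; knob aligned on the shaft, hole end within 3 mm of the tip; fingers on the knob, shaft held pressed in over 3.8 of its 5 mm (all of step 2 and horizontal distance between spool_orange and disc below 0.012 m and z of spool_orange in the frame of disc between -0.001 and 0.006 m and angle between each of spool_orange, spool_teal, spool_lilac's own z axis and vertical below 0.1 rad and distance of each of spool_teal, spool_lilac from where it was at the start of the episode below 0.015 m and contact force between the fingers and spool_orange below 0.1 N and value of joint press above 0.0038 m and contact force between the fingers and knob above 1 N); the arm keeps its last pose, push and grip.
It fails at once if a bystander was pushed more than 30 mm (distance of any of scissors, button_jar, tape_case, button_brown, button_black from where it was at the start of the episode above 0.03 m).
It fails at once if a spool in the row was knocked over (angle between any of spool_teal, spool_lilac's own z axis and vertical above 0.5 rad).
It also fails if it takes over 54 s, if anything falls off the work surface, if the arm or the gripper's body presses on something with over 40 N, if the wrist force passes 120 N, or if a joint passes its speed limit or range.

## Working session

There is one attempt and no reset: what is moved stays moved. The work goes in short steps, Python scripts to look and compute and a tool call to move; the robot and the scene stay as the last step left them, time stands still between calls to the robot, and variables do not carry over. Pictures are saved under pics/ and viewed, at most 10 in all, crops included, and the job is handed in when it is done.

Besides the shell and the picture viewer there is one more tool, called after "Emit:" as name(argument=value, ...) on one line, values as JSON. play_rows: Moves the arm, as the interface text tells. Shifts and turns lie within -1 to 1; 1 stands for 600 mm of shift or 6 degrees of turn. Its arguments: {"type":"object","properties":{"rows":{"type":"array"},"newtons":{"type":"number"}},"required":["rows"]}

```bash
mkdir -p pics; ls; cat > h.py <<'E'
from rig import *
import numpy as np, cv2
def cam(name):
    m=camera_model(name); K=np.array(m["mtx"],float); d=np.array(m["distortion"],float)
    if "hand_eye" in m:
        s=observe(); T=np.eye(4); T[:3,:3]=np.array(s["tcp_rot"]); T[:3,3]=s["ee_pos"]
        T=T@np.array(m["hand_eye"],float); R=T[:3,:3].T; t=-R@T[:3,3]
    else:
        R=cv2.Rodrigues(np.array(m["rvec"],float))[0]; t=np.array(m["tvec"],float).ravel()
    return K,d,R,t
def ray(c,px):
    K,d,R,t=c; p=cv2.undistortPoints(np.array(px,float).reshape(-1,1,2),K,d).reshape(-1,2)
    D=np.c_[p,np.ones(len(p))]@R; return -R.T@t, D
def onz(c,px,z):
    o,D=ray(c,px); return o+D*((z-o[2])/D[:,2:3])
def proj(c,P):
    K,d,R,t=c; return cv2.projectPoints(np.array(P,float).reshape(-1,1,3),cv2.Rodrigues(R)[0],t,K,d)[0].reshape(-1,2)
def save(n,im): cv2.imwrite(n,im[...,::-1])
E
python3 - <<'E'
from h import *
a=read_camera("scene");b=read_camera("side")
np.save("scene.npy",a);np.save("side.npy",b)
save("pics/scene.png",cv2.resize(a,(800,600)));save("pics/side.png",cv2.resize(b,(800,600)))
s=observe();print(s)
for n in("scene","side"):
    c=cam(n);print(n,(-c[2].T@c[3]).round(),c[2][2].round(2))
print(camera_model("wrist"))
E
```

```text
pics
{'t': 0.1, 'joint_positions': array([-1.13930793e+00,  3.79398611e-01,  1.73470012e+00,  2.83326029e-05,
        1.02848051e+00, -3.32768201e-02]), 'joint_velocities': array([-0.00101823, -0.00086518, -0.00153344, -0.00030259,  0.00067713,
       -0.00091719]), 'joint_torque': array([-2.12272374e-03, -7.65036106e+01, -4.35289550e+01,  6.51684240e-02,
        3.98066500e-02,  5.94999463e-06]), 'ee_pos': array([ 313.62126893, -625.43048517,  213.33515485]), 'tcp_rot': array([[ 8.93933396e-01,  4.48199655e-01, -3.90569443e-04],
       [ 4.48199822e-01, -8.93932938e-01,  9.06307454e-04],
       [ 5.70637994e-05, -9.85231655e-04, -9.99999513e-01]]), 'force': array([ 0.33413873, -0.0780024 , -0.00370957]), 'wrist_torque': array([-0.00298487, -0.00292613,  0.03578888]), 'finger_force': 0.0, 'width': 0.9978075835433362}
scene [1057. -515.  788.] [-0.54  0.45 -0.71]
side [147. 846. 764.] [ 0.33 -0.75 -0.57]
{'mtx': array([[340.22376703,   0.        , 253.95328245],
       [  0.        , 340.22376703, 189.3437847 ],
       [  0.        ,   0.        ,   1.        ]]), 'distortion': array([-0.05368264,  0.        ,  0.        ,  0.        ,  0.        ]), 'hand_eye': array([[-1.97361541e-05, -9.66644505e-01, -2.56121849e-01,
         7.22802086e+01],
       [ 9.99996573e-01,  6.51415040e-04, -2.53560115e-03,
         1.77361970e-01],
       [ 2.61786655e-03, -2.56121021e-01,  9.66641179e-01,
        -1.70828966e+02],
       [ 0.00000000e+00,  0.00000000e+00,  0.00000000e+00,
         1.00000000e+00]])}
```

View pics/scene.png

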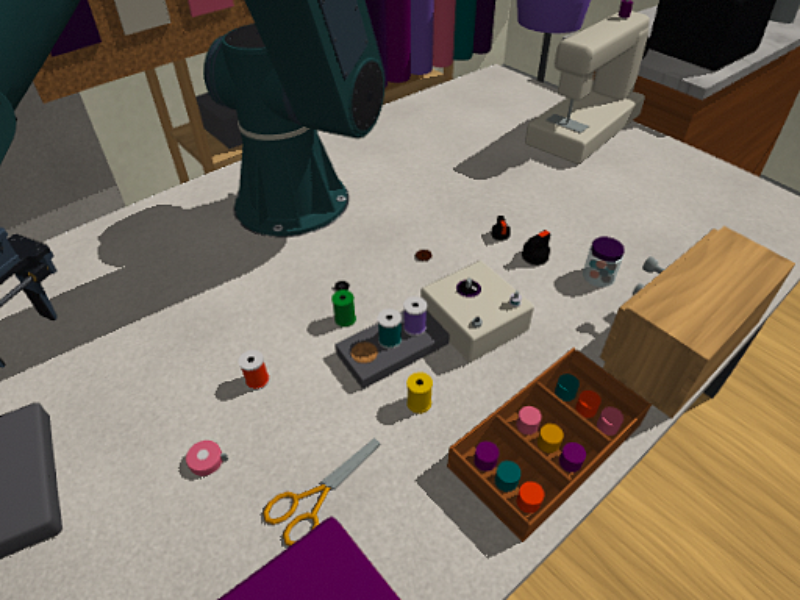

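View pics/side.png

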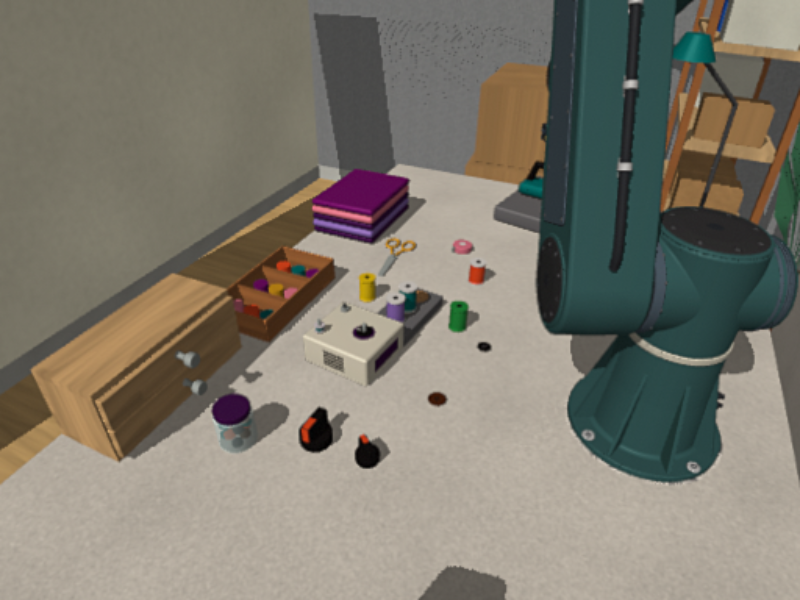

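The scene view (800x600) shows the orange spool at (255,371), the disc at (364,351) at one end of the row, teal at (389,330), lilac at (415,317), the shaft at (470,285), the small knob at (501,229) and the larger one at (537,248). Next I'll measure these coarsely, then refine with the wrist camera.

```bash
python3 - <<'E'
from h import *
import rig
print([x for x in dir(rig) if not x.startswith('_')], getattr(rig,'grasp_offset',None))
a=cam("scene");b=cam("side")
f=.64
S={"orange":((253,358),60),"disc":((364,351),32),"teal":((389,321),90),"lilac":((415,305),90),"green":((343,297),60),"yellow":((419,380),60),"shaft":((469,284),93),"post1":((516,297),100),"post2":((476,321),100),"knob":((501,236),6),"big":((537,258),6),"brown":((423,255),6),"black":((342,286),6)}
for k,(p,z) in S.items(): print(k,onz(a,[np.array(p)*f],z)[0].round(0))
S={"orange":((477,263),60),"teal":((407,291),90),"lilac":((396,300),90),"shaft":((364,327),93),"knob":((368,458),6),"green":((458,305),60),"yellow":((367,277),60)}
for k,(p,z) in S.items(): print("side",k,onz(b,[np.array(p)*f],z)[0].round(0))
E
```

```text
['Unreachable', 'camera_model', 'grasp_offset', 'job_done', 'observe', 'read_camera'] 18.8
orange [ 439. -339.   60.]
disc [ 531. -171.   32.]
teal [ 546. -123.   90.]
lilac [546. -63.  90.]
green [ 419. -134.   60.]
yellow [ 659. -152.   60.]
shaft [572.  47.  93.]
post1 [656.  82. 100.]
post2 [650. -15. 100.]
knob [445. 287.   6.]
big [550. 291.   6.]
brown [379. 106.   6.]
black [344. -88.   6.]
side orange [ 437. -334.   60.]
side teal [531. -96.  90.]
side lilac [539. -53.  90.]
side shaft [556.  67.  93.]
side knob [433. 298.   6.]
side green [ 421. -135.   60.]
side yellow [ 661. -153.   60.]
```

Emit:
play_rows(rows=[0.05,-0.042,0,0,0,0,-1,0.05,-0.042,0,0,0,0,-1,0.05,-0.042,0,0,0,0,-1,0.05,-0.042,0,0,0,0,-1,0.05,-0.042,0,0,0,0,-1,0.05,-0.042,0,0,0,0,-1,0.05,-0.042,0,0,0,0,-1,0.05,-0.042,0,0,0,0,-1,0,0,0,0,0,-1,-1,0,0,0,0,0,-1,-1,0,0,0,0,0,-1,-1,0,0,0,0,0,-1,-1,0,0,0,0,0,-1,-1,0,0,0,0,0,-1,-1,0,0,0,0,0,-1,-1,0,0,0,0,0,-1,-1,0,0,0,0,0,-1,-1,0,0,0,0,0,-1,-1], newtons=20)

```text
t: 1.9
ee_pos: [437.8, -337.8, 213.7]
tcp_rot: [[0.054, 0.999, -0.0], [0.999, -0.054, 0.0], [0.0, -0.0, -1.0]]
force: [-0.3, -0.1, 0.9]
width: 0.998
finger_force: 0.0
```

```bash
python3 - <<'E'
from h import *
c=cam("wrist");w=read_camera("wrist");np.save("w1.npy",w);a=read_camera("scene");b=read_camera("side")
s=observe();print(s["ee_pos"],s["tcp_rot"].round(3).tolist(),s["joint_positions"].round(2),s["t"])
save("pics/w1.png",w)
np.savez("c1.npz",*c)
# spool colours: white rims hard; use body centroid masks
hsv=cv2.cvtColor(w,cv2.COLOR_RGB2HSV)
m=((hsv[...,0]<14)&(hsv[...,1]>150)&(hsv[...,2]>80)).astype(np.uint8)
n,l,st,ce=cv2.connectedComponentsWithStats(m)
for i in range(1,n):
    if st[i,4]>60: print(st[i],ce[i].round(1))
E
```

```text
[ 437.77388131 -337.85069605  213.73038179] [[0.061, 0.998, -0.0], [0.998, -0.061, 0.0], [0.0, -0.0, -1.0]] [-0.7   0.15  2.03 -0.    0.96 -0.64] 2.05
[238 153  34  14 194] [254.6 158. ]
```

View pics/w1.png

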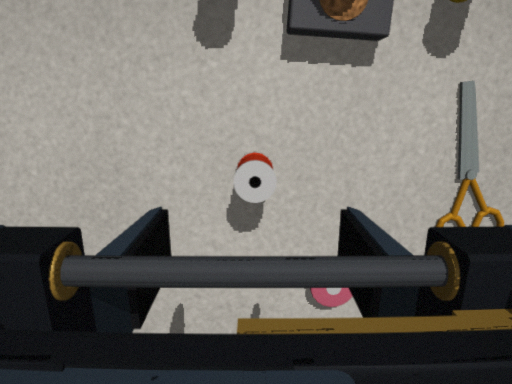

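The spool's top is at (255,183), and the ledge's near edge runs from about (288,34) to (388,38).

```bash
python3 - <<'E'
from h import *
z=np.load("c1.npz");c=[z[k] for k in z.files];w=np.load("w1.npy")
h=cv2.cvtColor(w,cv2.COLOR_RGB2HSV).astype(int)
m=((h[...,1]<25)&(h[...,2]>190)).astype(np.uint8); m[:140]=0;m[215:]=0;m[:,:225]=0;m[:,285:]=0
cs=max(cv2.findContours(m,0,2)[0],key=cv2.contourArea);print(cv2.minEnclosingCircle(cs))
p=cv2.minEnclosingCircle(cs)[0]
print("spool",onz(c,[p,(255,183)],60))
# ledge near-face bottom edge at z=0 / top at z=30
print("ledge px on z30:",onz(c,[(290,24),(388,30),(288,34),(388,39)],30).round(1).tolist())
m=((h[...,1]>110)&(h[...,0]<18)&(h[...,0]>5)&(h[...,2]>60)).astype(np.uint8)[:40]
print("fit")
S=c[3];print((-c[2].T@c[3]).round())
E
```

```text
Traceback (most recent call last):
ValueError: max() iterable argument is empty
```

```bash
python3 - <<'E'
from h import *
z=np.load("c1.npz");c=[z[k] for k in z.files];w=np.load("w1.npy")
h=cv2.cvtColor(w,cv2.COLOR_RGB2HSV).astype(int);print(h[183,240],h[183,220],h[195,255])
p=(255,182.5)
print("spool",onz(c,[p],60))
e=onz(c,[(290,24),(388,30),(288,34),(388,39)],30);print(e.round(1).tolist())
print(np.degrees(np.arctan2(*(e[1]-e[0])[1::-1])),np.degrees(np.arctan2(*(e[3]-e[2])[1::-1])))
E
```

```text
[ 10   4 181] [ 15  17 180] [ 30   4 176]
spool [[ 438.23826584 -344.04530523   60.        ]]
[[480.2, -195.6, 30.0], [575.9, -205.1, 30.0], [477.9, -204.6, 30.0], [576.1, -213.5, 30.0]]
-5.684099075158336 -5.144832032384987
```

Emit:
play_rows(rows=[-0.01,0,0.05,0,0,0,-1,0,0,0.05,0,0,0,-1,0,0,0.05,0,0,0,-1,0,0,0.05,0,0,0,-1,0,0,0.05,0,0,0,-1,0,0,0.05,0,0,0,-1,0,0,0.02,0,0,0,-1,0,0,0,0,0,0,-1,0,0,0,0,0,0,1,0,0,0,0,0,0,1,0,0,0,0,0,0,1,0,0,0,0,0,0,1,0,0,0,0,0,0,1,0,0,0,0,0,0,1,0,0,0,0,0,0,1], newtons=20)

```text
t: 3.55
ee_pos: [437.6, -344.0, 22.1]
tcp_rot: [[0.059, 0.998, 0.0], [0.998, -0.059, -0.0], [-0.0, 0.0, -1.0]]
force: [-0.9, 0.3, 3.1]
width: 0.455
finger_force: 20.0
```

Emit:
play_rows(rows=[0,0,-0.05,0,0,0,1,0,0,-0.05,0,0,0,1,0,0,-0.05,0,0,0,1,0,0,-0.05,0,0,0,1,0,0,-0.05,0,0,0,1,0.04,0.032,0,0,0,0,1,0.04,0.032,0,0,0,0,1,0.04,0.032,0,0,0,0,1,0.04,0.032,0,0,0,0,1,0,0,0,0,0,0.33,1,0,0,0,0,0,0,1,0,0,0,0,0,0,1])

```text
t: 4.75
ee_pos: [519.6, -252.7, 171.7]
tcp_rot: [[0.092, 0.996, -0.0], [0.996, -0.092, 0.0], [0.0, -0.0, -1.0]]
force: [0.1, 0.0, -0.3]
width: 0.456
finger_force: 20.0
```

```bash
python3 - <<'E'
from h import *
c=cam("wrist");w=read_camera("wrist");np.save("w2.npy",w)
s=observe();print(s["ee_pos"],s["tcp_rot"].round(3).tolist(),s["t"],s["width"])
save("pics/w2.png",w);np.savez("c2.npz",*c)
E
```

```text
[ 519.51826756 -252.88979585  171.83050845] [[0.093, 0.996, -0.0], [0.996, -0.093, 0.0], [0.0, -0.0, -1.0]] 4.8 0.4531495554126002
```

View pics/w2.png

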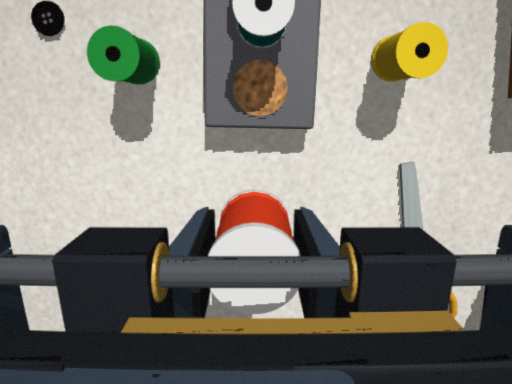

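The disc is centred near (261,88), the teal top's hole is at about (263,3), and the held spool is centred between the fingers.

```bash
python3 - <<'E'
from h import *
z=np.load("c2.npz");c=[z[k] for k in z.files];w=np.load("w2.npy")
h=cv2.cvtColor(w,cv2.COLOR_RGB2HSV).astype(int)
m=((h[...,1]>90)&(h[...,0]<20)).astype(np.uint8);m[130:]=0;m[:50]=0;m[:,:215]=0;m[:,305:]=0
cs=max(cv2.findContours(m,0,2)[0],key=cv2.contourArea);e=cv2.fitEllipse(cs);print(e)
d=onz(c,[e[0]],32)[0];t=onz(c,[(263,3)],90)[0];print("disc",d,"teal",t,np.hypot(*(t-d)[:2]))
E_=onz(c,[(207,126),(312,127),(205,20),(318,20)],30);print(E_.round(1).tolist())
print("yaw", np.degrees(np.arctan2(*(t-d)[1::-1]))-90)
R=observe()["tcp_rot"];p=observe()["ee_pos"];v=d-p;print(R[:,:2].T@v)
sp=onz(c,[(113,53),(422,50)],60);print(sp)
E
```

```text
((259.6288146972656, 87.6033706665039), (53.334102630615234, 55.52123260498047), 3.625593423843384)
disc [ 531.99996756 -170.51262215   32.        ] teal [ 538.26508111 -116.90955144   90.        ] 53.967961213782864
[[481.5, -199.5, 30.0], [576.4, -209.2, 30.0], [490.7, -110.4, 30.0], [586.5, -119.2, 30.0]]
yaw -6.666469630203807
[83.17156648  4.82382019]
[[ 418.5227169  -133.56293296   60.        ]
 [ 662.15485121 -153.53988808   60.        ]]
```

Emit:
play_rows(rows=[0.046,0.0027,0,0,0,0,1,0.046,0.0027,0,0,0,0,1,0.046,0.0027,0,0,0,0,1,0,0,0,0,0,0,1,0,0,0.05,0,0,0,1,0,0,0.05,0,0,0,1,0,0,0.05,0,0,0,1,0,0,0.03,0,0,0,1,0,0,0.008,0,0,0,1,0,0,0.007,0,0,0,1,0,0,0,0,0,0,1])

```text
t: 5.9
ee_pos: [532.7, -171.1, 55.4]
tcp_rot: [[0.094, 0.996, 0.001], [0.996, -0.094, -0.0], [-0.0, 0.001, -1.0]]
force: [-0.1, 0.0, -0.5]
width: 0.458
finger_force: 20.0
```

Emit:
play_rows(rows=[0,0,0.002,0,0,0,1,0,0,0,0,0,0,-1,0,0,0,0,0,0,-1,0,0,0,0,0,0,-1,0,0,0,0,0,0,-1,0,0,0,0,0,0,-1,0,0,-0.02,0,0,0,-1,0,0,-0.05,0,0,0,-1,0,0,-0.05,0,0,0,-1,0,0,-0.05,0,0,0,-1,0,0,-0.05,0,0,0,-1,0,0,-0.05,0,0,0,-1,0,0,-0.05,0,0,0,-1,0,0,0,0,0,0,-1,0,0,0,0,0,0,-1])

```text
t: 7.4
ee_pos: [532.5, -170.7, 246.7]
tcp_rot: [[0.093, 0.996, 0.001], [0.996, -0.093, -0.001], [-0.0, 0.002, -1.0]]
force: [-0.0, -0.9, -0.1]
width: 1.001
finger_force: 0.0
```

```bash
python3 - <<'E'
from h import *
c=cam("wrist");w=read_camera("wrist");np.save("w3.npy",w)
s=observe();print(s["ee_pos"],s["tcp_rot"].round(3).tolist(),s["t"],s["width"])
save("pics/w3.png",w);np.savez("c3.npz",*c)
E
```

```text
[ 532.08350253 -170.51899885  245.62258375] [[0.093, 0.996, -0.0], [0.996, -0.093, 0.0], [0.0, -0.0, -1.0]] 7.45 0.9971122262853166
```

View pics/w3.png

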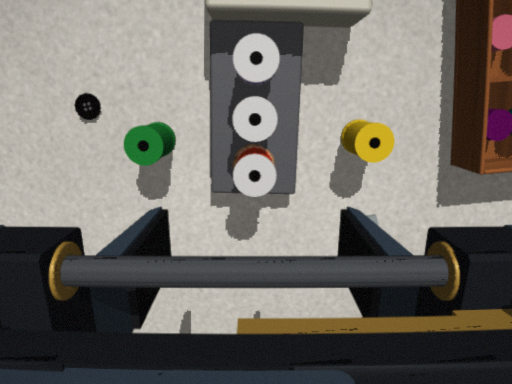

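All three spools stand in a row at (254,176), (255,119) and (256,58), so the placing worked. Next I'll look at the shaft.

Emit:
play_rows(rows=[0.055,0.002,0,0,0,0,-1,0.055,0.002,0,0,0,0,-1,0.055,0.002,0,0,0,0,-1,0.055,0.002,0,0,0,0,-1,0.055,0.002,0,0,0,0,-1,0,0,0,0,0,0,-1,0,0,0,0,0,0,-1])

```text
t: 8.15
ee_pos: [553.2, -6.6, 244.7]
tcp_rot: [[0.092, 0.996, -0.002], [0.996, -0.092, -0.0], [-0.0, -0.002, -1.0]]
force: [0.5, 0.3, -0.5]
width: 1.001
finger_force: 0.0
```

```bash
python3 - <<'E'
from h import *
z=np.load("c3.npz");c=[z[k] for k in z.files]
print("spools",onz(c,[(254.5,176),(255,119),(256.5,58)],np.array([[92],[90],[90]])).round(1).tolist())
c=cam("wrist");w=read_camera("wrist");np.save("w4.npy",w)
s=observe();print(s["ee_pos"],s["tcp_rot"].round(3).tolist(),s["t"])
np.savez("c4.npz",*c)
p=proj(c,[[567,57,93]])[0];print(p)
x,y=(p).astype(int);x0=max(0,x-60);y0=max(0,y-45);print(x0,y0)
save("pics/w4.png",np.hstack([cv2.resize(w[y0:y0+90,x0:x0+120],(480,360),interpolation=cv2.INTER_CUBIC),cv2.resize(w,(320,360))]))
E
```

```text
spools [[533.1, -170.7, 92.0], [538.7, -116.2, 90.0], [545.1, -61.8, 90.0]]
[553.2883243   -7.17909189 244.85699733] [[0.093, 0.996, -0.002], [0.996, -0.093, -0.0], [-0.0, -0.002, -1.0]] 8.2
[262.94839582 108.579183  ]
202 63
```

View pics/w4.png

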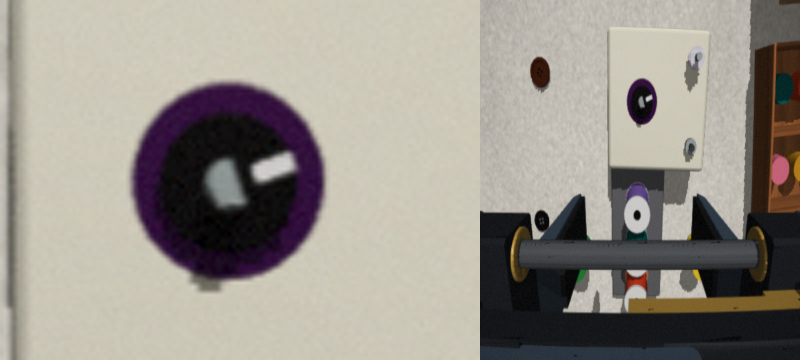

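```bash
python3 - <<'E'
from h import *
z=np.load("c4.npz");c=[z[k] for k in z.files];w=np.load("w4.npy")
h=cv2.cvtColor(w,cv2.COLOR_RGB2HSV).astype(int)
sub=np.zeros(w.shape[:2],bool);sub[80:136,230:288]=1
m=(((h[...,2]<100))&sub).astype(np.uint8)
cs=max(cv2.findContours(m,0,2)[0],key=cv2.contourArea);e=cv2.fitEllipse(cs);print("purple",e, onz(c,[e[0]],72)[0])
blk=((w.max(2)<38)&sub).astype(np.uint8);cb=max(cv2.findContours(blk,0,2)[0],key=cv2.contourArea)
hull=cv2.convexHull(cb);e2=cv2.fitEllipse(hull);print("black",e2,onz(c,[e2[0]],77)[0])
br=((h[...,2]>110)&sub).astype(np.uint8)
n,l,st,ce=cv2.connectedComponentsWithStats(br)
for i in range(1,n):
    if 10<st[i,4]<400:
        print(st[i],ce[i].round(1)); 
        q=np.argwhere(l==i)[:,::-1].astype(float);W=onz(c,q,77 if ce[i][0]>264 else 93)[:,:2]
        u,s_,v=np.linalg.svd(W-W.mean(0));print(W.mean(0),s_, np.degrees(np.arctan2(v[0][1],v[0][0])), "span",np.ptp((W-W.mean(0))@v.T,0))
# line direction: from collar centre
for pc in [onz(c,[e2[0]],77)[0]]:
    for i in range(1,n):
        if 10<st[i,4]<400:
            d=onz(c,[ce[i]],77)[0]-pc;print(i,np.degrees(np.arctan2(d[1],d[0])),np.hypot(*d[:2]))
E
```

```text
purple ((258.66925048828125, 107.97620391845703), (46.364749908447266, 47.84331130981445), 2.744199752807617) [563.27882526  57.43579905  72.        ]
black ((257.9723815917969, 110.80569458007812), (34.540016174316406, 40.66944122314453), 11.303627014160156) [562.32402301  54.92722137  77.        ]
[265 101  11   7  52] [270.2 104.2]
[574.68606898  60.12021501] [21.57588806  9.3425668 ] -167.33053553042438 span [10.34226796  4.52506606]
[254 103   9  11  67] [257.8 108.5]
[562.27235076  57.53476072] [22.40175168 14.03709719] -72.54178803111864 span [10.14649641  6.34468435]
2 22.78784974227392 13.410216902758176
3 89.02913124440593 2.236771925196513
```

Shaft tip is at about (563.3, 57.6) with yaw 12.5°. Now I'll look at the knob.

Emit:
play_rows(rows=[0.066,-0.038,0,0,0,0,-1,0.066,-0.038,0,0,0,0,-1,0.066,-0.038,0,0,0,0,-1,0.066,-0.038,0,0,0,0,-1,0.066,-0.038,0,0,0,0,-1,0.066,-0.038,0,0,0,0,-1,0,0,0,0,0,0,-1,0,0,0,0,0,0,-1])

```text
t: 9.0
ee_pos: [439.6, 242.1, 245.5]
tcp_rot: [[0.092, 0.996, -0.0], [0.996, -0.092, -0.0], [-0.0, -0.0, -1.0]]
force: [0.8, 0.4, -0.2]
width: 1.0
finger_force: 0.0
```

```bash
python3 - <<'E'
from h import *
c=cam("wrist");w=read_camera("wrist");np.save("w5.npy",w)
s=observe();print(s["ee_pos"],s["tcp_rot"].round(3).tolist(),s["t"],s["joint_positions"].round(2))
np.savez("c5.npz",*c)
p=proj(c,[[440,292,42]])[0];print(p)
x,y=(p).astype(int);x0=max(0,x-60);y0=max(0,y-45);print(x0,y0)
save("pics/w5.png",np.hstack([cv2.resize(w[y0:y0+90,x0:x0+120],(480,360),interpolation=cv2.INTER_CUBIC),cv2.resize(w,(320,360))]))
E
```

```text
[439.97891231 241.52022966 245.47152267] [[0.094, 0.996, -0.0], [0.996, -0.094, -0.0], [-0.0, -0.0, -1.0]] 9.05 [ 0.46  0.02  2.11 -0.    1.01  0.55]
[250.36895422 121.44776524]
190 76
```

View pics/w5.png

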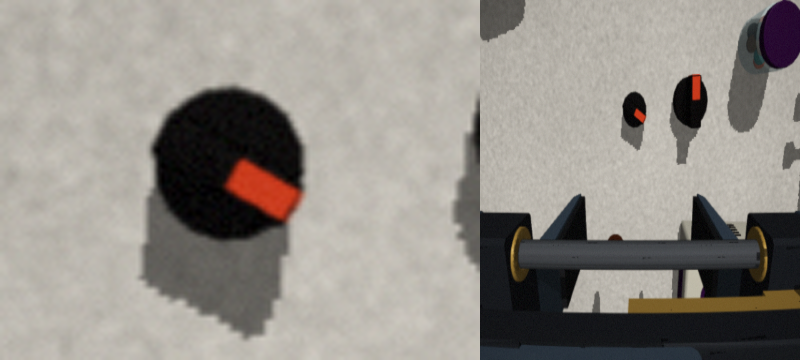

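The small knob sits at crop (229,163), with its stripe pointing right and down.

```bash
cat > k.py <<'E'
from h import *
def knob(c,w,box):
    x0,x1,y0,y1=box
    h=cv2.cvtColor(w,cv2.COLOR_RGB2HSV).astype(int);sub=np.zeros(w.shape[:2],bool);sub[y0:y1,x0:x1]=1
    m=((h[...,0]<14)&(h[...,1]>150)&(h[...,2]>120)&sub)
    q=np.argwhere(m)[:,::-1].astype(np.float32);W=onz(c,q,42)[:,:2]
    r=cv2.minAreaRect(W.astype(np.float32));u,s,v=np.linalg.svd(W-W.mean(0),full_matrices=False)
    print("stripe",W.mean(0).round(1),r,"axis",np.degrees(np.arctan2(v[0][1],v[0][0])).round(1),"span",np.ptp((W-W.mean(0))@v.T,0).round(1))
    b=((w.max(2)<60)|m)&sub
    cs=max(cv2.findContours(b.astype(np.uint8),0,2)[0],key=cv2.contourArea)
    return W.mean(0),np.degrees(np.arctan2(v[0][1],v[0][0])),cs
E
python3 - <<'E'
from k import *
z=np.load("c5.npz");c=[z[k] for k in z.files];w=np.load("w5.npy")
st,a,cs=knob(c,w,(220,280,90,140))
W=onz(c,cs.reshape(-1,2).astype(float),18)
(x,y),r=cv2.minEnclosingCircle(W[:,:2].astype(np.float32));e=cv2.fitEllipse(W[:,:2].astype(np.float32))
print("skirt",x,y,r,e)
d=st-np.array(e[0]);print("dir",np.degrees(np.arctan2(d[1],d[0])),np.hypot(*d))
s=observe();print(s["ee_pos"])
E
```

```text
stripe [445.3 289.7] ((445.4451599121094, 289.6136474609375), (9.318745613098145, 18.88622283935547), 55.213523864746094) axis -34.6 span [18.9  9.3]
skirt 435.88421630859375 295.0533752441406 22.22047996520996 ((435.91180419921875, 295.728271484375), (41.51853942871094, 42.54375076293945), 41.129451751708984)
dir -32.58147483102515 11.175524297450822
[439.97891231 241.52022966 245.47152267]
```

Emit:
play_rows(rows=[0.0224,-0.0039,0,0,0,0,-1,0.0224,-0.0039,0,0,0,0,-1,0.0224,-0.0039,0,0,0,0,-1,0.0224,-0.0039,0,0,0,0,-1,0,0,0.015,0,0,-1,-1,0,0,0.015,0,0,-1,-1,0,0,0.015,0,0,-1,-1,0,0,0.015,0,0,-1,-1,0,0,0.015,0,0,-1,-1,0,0,0.015,0,0,-1,-1,0,0,0.015,0,0,-1,-1,0,0,0.015,0,0,-1,-1,0,0,0.015,0,0,-1,-1,0,0,0.015,0,0,-1,-1,0,0,0,0,0,-0.13,-1,0,0,0,0,0,0,-1,0,0,0,0,0,0,-1])

```text
t: 10.75
ee_pos: [435.7, 297.2, 156.2]
tcp_rot: [[-0.822, 0.569, 0.0], [0.569, 0.822, 0.0], [-0.0, 0.001, -1.0]]
force: [0.3, 0.1, -0.3]
width: 1.0
finger_force: 0.0
```

```bash
python3 - <<'E'
from k import *
c=cam("wrist");w=read_camera("wrist");s=observe();print(s["ee_pos"],s["tcp_rot"].round(3).tolist())
R=s["tcp_rot"];print("yaw x",np.degrees(np.arctan2(R[1,0],R[0,0])))
save("pics/w6.png",w)
p=proj(c,[[435.8,295.8,42]])[0];print(p);x,y=p.astype(int)
st,a,cs=knob(c,w,(x-45,x+45,y-45,y+45))
W=onz(c,cs.reshape(-1,2).astype(float),18)
print("skirt",cv2.fitEllipse(W[:,:2].astype(np.float32)))
E
```

```text
[435.68735225 297.14801082 156.20386462] [[-0.822, 0.569, 0.001], [0.569, 0.822, 0.0], [-0.0, 0.001, -1.0]]
yaw x 145.32826108935714
[252.07773303 186.97572165]
stripe [445.3 289.7] ((445.32843017578125, 289.6264343261719), (7.916215419769287, 17.287776947021484), 55.274810791015625) axis -34.8 span [17.3  7.9]
skirt ((435.245361328125, 296.3716125488281), (40.41075134277344, 47.8181037902832), 55.01570510864258)
```

View pics/w6.png

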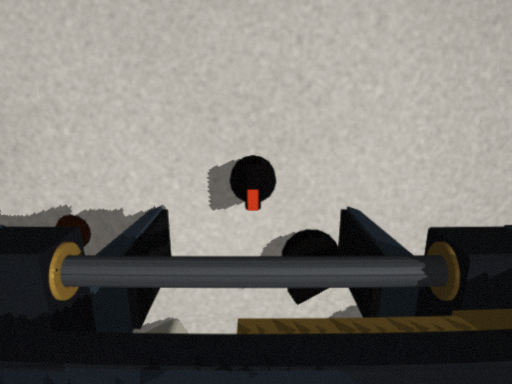

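The knob is directly below the tool: skirt at (253,179), stripe at (252,199). The big knob at (310,250) lies outside the closing zone; the fingertips come down elsewhere.

```bash
python3 - <<'E'
from h import *
# big knob position & finger clearance
c=cam("wrist");B=onz(c,[(310,250)],30)[0];s=observe();print(B, s["tcp_rot"][:,:2].T@(B-s["ee_pos"]))
E
```

```text
[520.45417641 303.96280705  30.        ] [-65.80362536  53.7472825 ]
```

Emit:
play_rows(rows=[0,-0.0013,0.05,0,0,0,-1,0,0,0.05,0,0,0,-1,0,0,0.05,0,0,0,-1,0,0,0.05,0,0,0,-1,0,0,0.0217,0,0,0,-1,0,0,0,0,0,0,-1,0,0,0,0,0,0,1,0,0,0,0,0,0,1,0,0,0,0,0,0,1,0,0,0,0,0,0,1,0,0,0,0,0,0,1,0,0,0,0,0,0,1,0,0,0,0,0,0,1,0,0,0,0,0,0,1], newtons=40)

```text
t: 12.2
ee_pos: [435.0, 296.1, 22.7]
tcp_rot: [[-0.823, 0.567, -0.0], [0.567, 0.823, 0.0], [0.0, -0.0, -1.0]]
force: [-0.3, 0.1, -0.1]
width: 0.327
finger_force: 0.0
```

Emit:
play_rows(rows=[0,0,0,0,0,0,1,0,0,0,0,0,0,1,0,0,0,0,0,0,1,0,0,0,0,0,0,1,0,0,0,0,0,0,1,0,0,0,0,0,0,1])

```text
t: 12.8
ee_pos: [435.0, 296.1, 22.7]
tcp_rot: [[-0.823, 0.567, -0.0], [0.567, 0.823, -0.0], [0.0, -0.0, -1.0]]
force: [-0.0, -0.5, -0.1]
width: 0.153
finger_force: 40.0
```

Emit:
play_rows(rows=[0,0,-0.05,0,0,0,1,0,0,-0.05,0,0,0,1,0,0,-0.05,0,0,-1,1,0,0,-0.05,0,0,-1,1,0,0,-0.05,0,0,-1,1,0,0,0,0,0,-1,1,0,0,0,0,0,-1,1,0,0,0,0,0,-1,1,0,0,0,0,0,-1,1,0,0,0,0,0,-0.85,1,-0.0175,-0.062,0,0,0,0,1,-0.0175,-0.062,0,0,0,0,1,-0.0175,-0.062,0,0,0,0,1,-0.0175,-0.062,0,0,0,0,1,-0.0175,-0.062,0,0,0,0,1,-0.0175,-0.062,0,0,0,0,1,-0.0175,-0.062,0,0,0,0,1,0,0,0,0,0,0,1,0,0,0,0,0,0,1])

```text
t: 14.7
ee_pos: [563.2, 57.4, 172.5]
tcp_rot: [[-0.977, -0.215, -0.0], [-0.215, 0.977, 0.0], [0.0, 0.0, -1.0]]
force: [0.4, 0.4, 0.0]
width: 0.152
finger_force: 40.0
```

```bash
python3 - <<'E'
from h import *
s=observe();R=s["tcp_rot"];print(s["ee_pos"],np.degrees(np.arctan2(R[1,0],R[0,0])),R.round(3).tolist())
v=np.array([563.0,57.5,0])-s["ee_pos"];print((R.T@v)/600, s["width"])
ims=[]
for n in("scene","side","wrist"):
    c=cam(n);w=read_camera(n);p=proj(c,[[563.3,57.6,120]])[0].astype(int);print(n,p)
    x0=max(0,min(512-80,p[0]-40));y0=max(0,min(384-120,p[1]-60));print(x0,y0)
    ims.append(cv2.resize(w[y0:y0+120,x0:x0+80],(264,396),interpolation=cv2.INTER_CUBIC))
save("pics/v7.png",np.hstack(ims))
E
```

```text
[563.16537434  57.39375847 172.49786646] -167.56361048983814 [[-0.977, -0.215, -0.0], [-0.215, 0.977, 0.0], [0.0, 0.0, -1.0]]
[1.05719039e-04 1.75793603e-04 2.87496558e-01] 0.15215660274864762
scene [301 171]
261 111
side [232 200]
192 140
wrist [251 207]
211 147
```

View pics/v7.png

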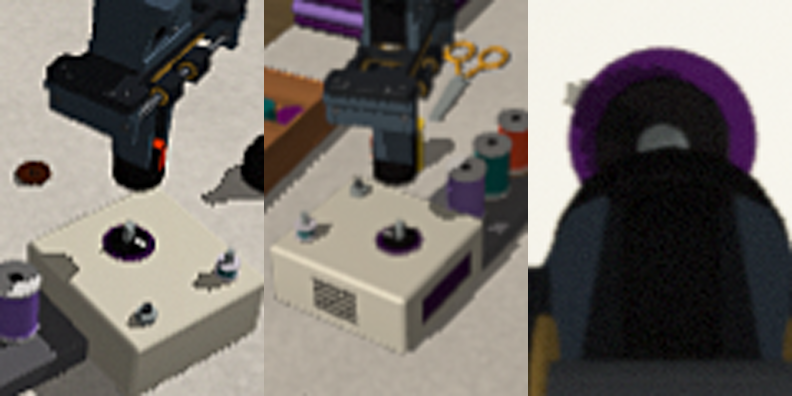

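The held knob hangs over the shaft and is centred laterally: in the wrist view the tip's arc is at about column 252, against 251 expected. Now descending.

Emit:
play_rows(rows=[0,0,0.04,0,0,0,1,0,0,0.04,0,0,0,1,0,0,0.01,0,0,0,1,0,0,0,0,0,0,1,0,0,0.004,0,0,0,1,0,0,0.004,0,0,0,1,0,0,0.004,0,0,0,1,0,0,0,0,0,0,1])

```text
t: 15.65
ee_pos: [563.0, 57.6, 111.6]
tcp_rot: [[-0.976, -0.217, -0.001], [-0.217, 0.976, -0.001], [0.001, -0.0, -1.0]]
force: [-3.2, -3.9, 1.1]
width: 0.152
finger_force: 40.0
```

Emit:
play_rows(rows=[0.0008,-0.0005,0,0,0,0,1,0,0,0.005,0,0,0,1,0,0,0.005,0,0,0,1,0,0,0,0,0,0,1])

```text
t: 16.05
ee_pos: [562.6, 57.4, 105.0]
tcp_rot: [[-0.976, -0.217, -0.001], [-0.217, 0.976, -0.0], [0.001, -0.0, -1.0]]
force: [-2.0, -3.6, -2.6]
width: 0.151
finger_force: 40.0
```

Emit:
play_rows(rows=[0.0003,-0.0008,0.003,0,0,0,1,0,0,0.003,0,0,0,1,0,0,0,0,0,0,1,0,0,0,0,0,0,1])

```text
t: 16.45
ee_pos: [562.7, 57.1, 101.8]
tcp_rot: [[-0.976, -0.217, -0.0], [-0.217, 0.976, 0.0], [0.0, 0.0, -1.0]]
force: [-0.1, -0.7, -1.4]
width: 0.148
finger_force: 40.0
```

Emit:
play_rows(rows=[0,0,0.003,0,0,0,1,0,0,0.003,0,0,0,1,0,0,0.003,0,0,0,1,0,0,0,0,0,0,1,0,0,0,0,0,0,1])

```text
t: 16.95
ee_pos: [562.9, 57.0, 96.7]
tcp_rot: [[-0.976, -0.217, 0.0], [-0.217, 0.976, 0.0], [-0.0, 0.0, -1.0]]
force: [-3.1, -2.3, 7.3]
width: 0.152
finger_force: 40.0
```

Emit:
play_rows(rows=[0.0003,-0.0003,0.0015,0,0,0,1,0,0,0.0015,0,0,0,1,0,0,0,0,0,0,1,0,0,0,0,0,0,1])

```text
t: 17.35
ee_pos: [563.2, 57.0, 96.1]
tcp_rot: [[-0.976, -0.217, 0.001], [-0.217, 0.976, 0.0], [-0.001, 0.0, -1.0]]
force: [-9.7, -0.2, 25.8]
width: 0.149
finger_force: 40.0
```

Emit:
play_rows(rows=[0.0008,0,-0.0005,0,0,0,1,0,0,0,0,0,0,1,0,0,0,0,0,0,1])

```text
t: 17.65
ee_pos: [563.0, 56.9, 96.2]
tcp_rot: [[-0.976, -0.217, 0.001], [-0.217, 0.976, 0.0], [-0.001, 0.0, -1.0]]
force: [-5.5, 0.2, 20.1]
width: 0.154
finger_force: 40.0
```

```bash
python3 - <<'E'
from h import *
s=observe();print(s["force"],s["ee_pos"])
ims=[]
for n in("scene","side"):
    c=cam(n);w=read_camera(n);p=proj(c,[[555,0,90]])[0].astype(int)
    x0=p[0]-65;y0=p[1]-75
    ims.append(cv2.resize(w[y0:y0+150,x0:x0+130],(390,450),interpolation=cv2.INTER_CUBIC))
save("pics/v8.png",np.hstack(ims))
E
```

```text
[-5.51273663  0.22394506 20.13975288] [563.01620697  56.9007266   96.20682906]
```

View pics/v8.png

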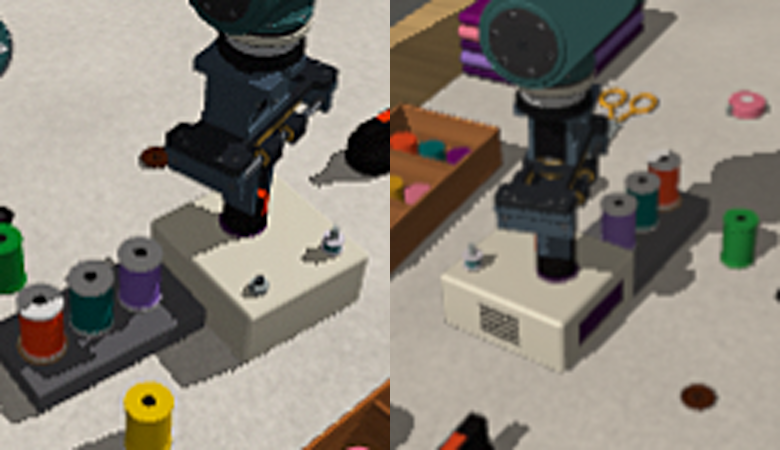

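The knob is down on the collar at (245,215), pressing at 20 N against the stop, and the three spools stand in their row.

```bash
python3 -c "
from rig import *
print(job_done())"
```

```text
the job is handed in; nothing more can be done
None
```

I handed the job in: the orange spool stands released on the cork disc, the knob is aligned on the D-shaft and held down at the stop with about 20 N, and the teal and lilac spools still stand in their row; the hand-in gave no verdict.

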